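Backdrop up, then show the relay to the inspection camera

ROBOT

A 7-joint arm with a two-finger parallel gripper is mounted at the origin on the work surface. World frame = base frame: x ahead of the robot, y to its left, z up, the work surface at z = 0. Lengths are in m, angles in rad, forces in N, time in s.
With the tool pointing down it reaches from about 0.4 to 0.9 m from the base axis. Payload 5.5 kg.
Tool frame: the origin (TCP) lies on the centre line of the jaws, within the pads' length; the fingertips stand 11 mm ahead of it and the grasp point (between the pads) lies 8 mm behind it; z points along the fingers, y is the line along which they close (so a half turn about z gives the same grasp; the last joint's range is limited). The gripper opens to 92 mm and grips with 3 to 60 N. Pads are 19 mm wide; open, the fingers measure 130 mm over their backs; the gripper's body (75 mm by 190 mm) begins 47 mm behind the grasp point.
Start: joints at [-0.846, 0.501, -0.427, 1.55, 0.221, 1.138, -0.21], TCP at [0.29, 0.582, 0.238] pointing down, gripper open.
Joint ranges: [-2.88, 2.88], [-0.31, 2.03], [-1.54, 1.56], [0.2, 2.42], [-1.41, 4.55], [0.19, 2.02], [-2.57, 2.57]. Speed limits (rad/s): [2.57, 2.57, 3.14, 3.14, 3.14, 3.14, 3.14].

INTERFACE

Orientations are given as a rotation vector (axis times angle).
In Python, from station import bot, cams, finish_job gives the robot as it stands (bot), with the cameras (cams) and the job as plain functions.
- The arm moves only by the shell command python3 steer.py 'ROWS' [FORCE]. ROWS is a JSON list of rows, 1 to 5 of them, each of 7 numbers: a rotation vector rx, ry, rz in rad, then dx, dy, dz in m, then the finger opening in m; each row shifts and turns the commanded pose from where the row before left it, along the tool's axes as they then stand; what a row does not reach is not made up. A row lasts 1/8 s, in which the tool goes at most 0.0625 m and 0.188 rad, less where a joint would pass 70% of its speed; a pose out of reach is approached as far as the arm can. The fingers move at their own pace and stop on an object; FORCE is the grip in N (left out, the last holds). Time passes only in rows, so rows that do not move let the fingers close. It prints the time, the measured TCP pose, the force, the opening and the grip force at its end.
- bot.read_state(): the state, without advancing time (a new reading comes with each control period).
- cams.camera(name): name is "scene" or "top"; returns the picture (420x560x3 uint8, red, green, blue); there is no depth.
- cams.get_calibration(name): a dict with "fx", "fy", "cx", "cy" (pixels), "extrinsics" (4x4, takes a point from camera to world coordinates). Camera axes: x right, y down, z forward; pixel columns grow to the right and rows downward; lengths in m; the calibration is good to about 2 mm. A picture is of the moment at which its call begins. get_calibration takes no time and is no camera call.
- finish_job(): hands the job in; it is judged then, once.
The state is a dict: "t": time; "q": joint angles; "dq": joint speeds; "effort": joint torques, N m; "position": TCP position; "ee_rot": TCP orientation; "force": force on the tool from outside, world axes, zero at the start; "torque": the same for the moment, N m; "gripper_width": finger opening in m; "grip_force": force on a finger pad.
Only numpy, scipy, OpenCV 4.12 (cv2) and the standard library are available. Lean on these libraries where they do the work, as an engineer would, in place of code of your own. Each camera call takes 0.05 s, during which the arm holds its last target. There are 200 camera calls.

TASK

Take the tall white backdrop board out of its rack and lean it on the photo stand: foot on the base behind the low lip, back resting against the rail, centred and tipped back to face the tilted camera, and let go of it. Then pull the tall relay out of its socket on the brown mounting panel and hold it in front of the inspection camera: upright as the tilted camera sees it, front face (the one with the dial) square to the lens, its middle on the lens axis and 12 cm from the lens. Finish still holding the relay there, motionless, in the air; leave the board leaning, the two short relays in their sockets and everything else undisturbed.

Things in the scene. Friction and masses are not known exactly. Their poses are not given: they have to be found in the camera images.
- board: Loose white backdrop board, 8 mm thick (its x), 160 mm wide (its y), 150 mm tall (its z), about 0.27 kg. Origin: centre of its lower edge face. Starts upright in a slot of the rack; either face may be its front.
- board_top (a point): Centre of the board's upper edge face, 150 mm above the board's origin along its z.
- rack: Fixed dark steel rack, base 150 (x) x 190 (y) x 8 mm, origin under its centre. Two slots along y, 12 mm wide, walls 8 mm thick up to z = 38 mm. The board stands in the slot at rack x = -30 mm, on the base (z = 8 mm), centred in y; a fixed brown plate, top at z = 88 mm, fills the slot at x = +40 mm.
- stand: Fixed aluminium photo stand, x from rail to camera, z up, origin on the table. Base 6 mm thick: rear part x = -120 to -20 mm, 190 mm wide; 60 mm wide spine on to x = 250 mm. Across the rear part run a lip (x = -32 to -26 mm, top at z = 14 mm) and, behind it, the rail. A board with its lower rear edge at x = -50 mm leans back 18 degrees on the rail. Camera column at x = 235 mm, 186 mm high.
- rail_mid (a point): Middle of the rail, on its axis: a round steel bar along the stand's y, 12 mm in diameter, at stand x = -84 mm, y = 0 and 90 mm above the table, on two posts at y = +-85 mm.
- camera: Camera fixed on the stand, black box 44 mm square, 60 mm long, lens barrel 34 mm in diameter. Origin: centre of the lens front, at stand x = 189 mm, y = 0, 197 mm above the table. It looks along its own -x, back towards the rail and 18 degrees downwards; its y is the stand's y, its z is up in its picture. The spot 12 cm before the lens is at camera x = -120 mm, y = z = 0.
- panel: Fixed brown mounting panel, 230 (x) x 150 (y) x 10 mm, origin under its centre. Three sockets at panel y = -25 mm, x = -65, 0, +65 mm: outside 51 x 45 mm, pockets 43 x 37 mm, floor at z = 14 mm, rim at z = 24 mm. Relays stand loosely in them, axes along the panel's. A grey terminal strip, top at z = 43 mm, runs along x at panel y = 33 to 67 mm.
- relay_tall: Tall relay, loose grey block: 40 mm deep (x), 34 mm wide (y), 78 mm high (z), about 0.12 kg. Origin: centre of its underside. Front is the +x face, with a black dial (18 mm diameter, 6 mm proud, 40 mm up) and a dark window near the top. Stands in any of the three sockets, underside 14 mm over the table, axes as the panel's; nothing latches it.
- relay_face (a point): Middle of the tall relay's front face: 20 mm before (+x) and 45 mm above (z) its origin.
- relay_back (a point): Middle of the tall relay's rear face: 20 mm behind (-x) and 45 mm above its origin.
- relay_a: A short relay, same footprint, 52 mm high, origin at its underside; stays in its socket.
- relay_b: The other short relay, same as the first; stays in its socket.
- screwdriver: Loose screwdriver lying on the bench, leave alone.
- wrench: Loose wrench lying on the bench, leave alone.
- tape: Loose roll of black tape, 70 mm diameter, 19 mm high, leave alone.
- jar: Loose small jar, 50 mm diameter, 60 mm high, leave alone.
- contactor: Loose black contactor, 70 x 45 x 70 mm, leave alone.
- carton: Loose small carton, 60 x 80 x 35 mm, leave alone.

How it is judged:
By the outcome, as a careful person would: the job done as asked, in the order asked, and still so for the second after the job is handed in, while the arm keeps its last pose, push and grip.
It also fails if it takes over 54 s, if anything falls off the work surface, if the arm or the gripper's body presses on something with over 40 N, if the wrist force passes 120 N, or if a joint passes its speed limit or range.

## Working session

There is one attempt and no reset: what is moved stays moved. The work goes in short steps, Python scripts to look and compute and a shell command to move; the robot and the scene stay as the last step left them, time stands still between calls to the robot, and variables do not carry over. Pictures are saved under pics/ and viewed, at most 10 in all, crops included, and the job is handed in when it is done.

```bash
ls; mkdir -p pics; python3 - <<'E'
from station import bot, cams, finish_job
import cv2,numpy as np
np.set_printoptions(precision=4,suppress=True)
for n in("scene","top"):
    c=cams.get_calibration(n);print(n,c["fx"],c["fy"],c["cx"],c["cy"]);print(np.array(c["extrinsics"]))
    im=cams.camera(n);cv2.imwrite(f"pics/{n}0.png",im[:,:,::-1])
s=bot.read_state();print(s)
E
```

```text
pics
station.py
steer.py
scene 446.01084918929945 446.01084918929945 282.93615086945556 207.38694044492016
[[ 0.2413  0.6414 -0.7283  1.4968]
 [ 0.9704 -0.1551  0.1849 -0.2612]
 [ 0.0056 -0.7513 -0.6599  0.9324]
 [ 0.      0.      0.      1.    ]]
top 461.6890586309041 461.6890586309041 285.9152090552311 207.82018606783217
[[ 0.0296 -0.9917  0.1252  0.4715]
 [-0.9992 -0.0327 -0.0226 -0.0111]
 [ 0.0265 -0.1244 -0.9919  1.2006]
 [ 0.      0.      0.      1.    ]]
{'t': 0.1, 'q': array([-0.8458,  0.5018, -0.4268,  1.5513,  0.2208,  1.1383, -0.2103]), 'dq': array([-0.0009, -0.0006, -0.0009, -0.0027,  0.0001,  0.0013,  0.0002]), 'effort': array([ -0.0119, -56.7875,  -5.8386, -27.9916,  -0.069 ,   0.024 ,
         0.    ]), 'position': array([0.2894, 0.5814, 0.2368]), 'ee_rot': array([-0.7187, -3.0578,  0.0026]), 'force': array([-0.1147, -0.2534, -0.4623]), 'torque': array([ 0.056 , -0.0175,  0.0354]), 'grip_force': 0.0, 'gripper_width': 0.09189393990873332}
```

View pics/scene0.png

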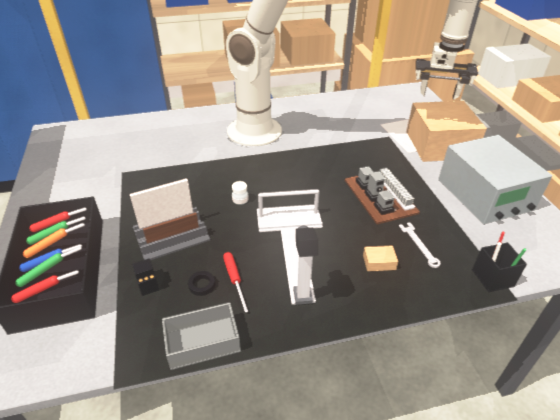

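View pics/top0.png

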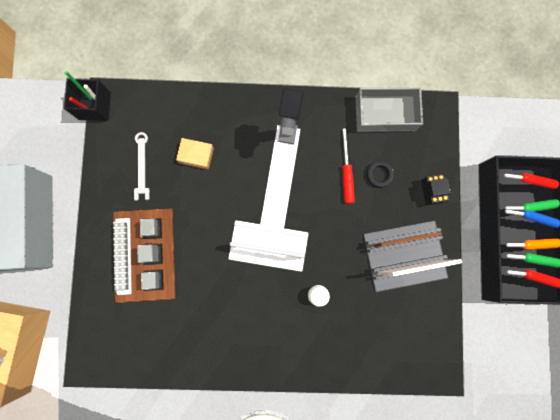

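The top view shows the panel at about (145,255), with the relays at (150,228), (148,254) and (151,280). The stand base is around (268,245) with its camera at (290,110). The rack is at (406,257) with the board along its lower slot. I'll enlarge these areas to pick corners.

```bash
cat > h.py <<'E'
import cv2,numpy as np
def crop(im,x0,y0,w,h,k):
    c=cv2.resize(im[y0:y0+h,x0:x0+w],None,fx=k,fy=k,interpolation=cv2.INTER_CUBIC)
    for i in range(-x0%10,w,10):
        cv2.line(c,(int(i*k),0),(int(i*k),8),(0,0,255),1); cv2.putText(c,str(x0+i),(int(i*k)+1,16),0,.3,(255,0,255),1)
    for j in range(-y0%10,h,10):
        cv2.line(c,(0,int(j*k)),(8,int(j*k)),(0,0,255),1); cv2.putText(c,str(y0+j),(1,int(j*k)-1),0,.3,(255,0,255),1)
    return c
def mont(items,fn,W=800,H=600):
    o=np.zeros((H,W,3),np.uint8)
    for c,x,y in items: 
        h,w=min(c.shape[0],H-y),min(c.shape[1],W-x); o[y:y+h,x:x+w]=c[:h,:w]
    cv2.imwrite(fn,o)
E
python3 - <<'E'
import cv2;from h import *
t=cv2.imread("pics/top0.png");s=cv2.imread("pics/scene0.png")
mont([(crop(t,360,215,105,80,5),0,0),(crop(t,225,215,90,65,4.0),0,402),(crop(t,106,203,75,103,3.6),527,0),(crop(t,270,85,40,50,4),527,375)],"pics/m1.png")
mont([(crop(s,130,175,82,80,4.8),0,0),(crop(s,342,160,80,62,5),396,0),(crop(s,250,180,80,70,3),0,388),(crop(s,282,220,45,85,3.3),396,315)],"pics/m2.png")
E
```

```text
(no output)
```

View pics/m1.png

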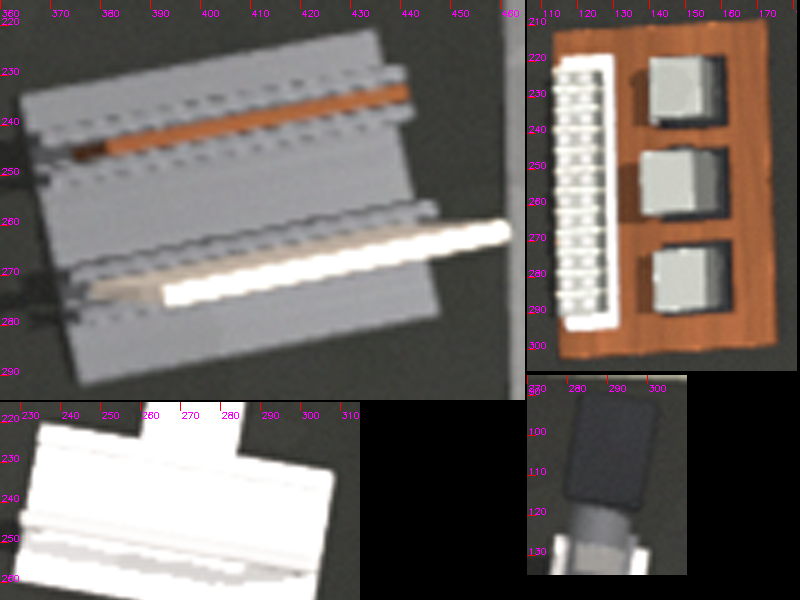

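View pics/m2.png

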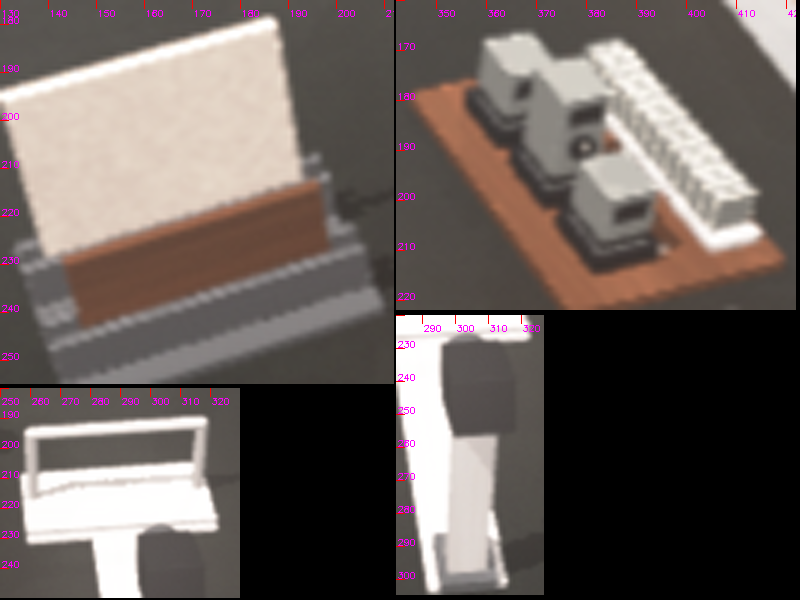

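Montage 1 (top view) shows the rack base corners at about (364,234), (435.5,221), (448,277) and (376.5,292). The board's white top edge runs from (393,274) to (462,261). The tall relay, in the middle socket, has its top face at about x 137–153, y 244–263. The stand's rear base corners are at about (235,220), (308,232) and (228,259).

Montage 2 (scene view) confirms the dial faces the lower right (panel +x is about world +x). The board's top-right corner is at about (187,180), and the rail runs from about (258,194) to (319,190).

Next I'll fit the poses in both views.

```bash
cat >> h.py <<'E'
from station import bot, cams, finish_job
from scipy.optimize import least_squares,minimize
from scipy.ndimage import map_coordinates,gaussian_filter
np.set_printoptions(precision=4,suppress=True)
CAL={n:cams.get_calibration(n) for n in("scene","top")}
def proj(n,P):
    c=CAL[n];E=np.array(c["extrinsics"]);q=(np.atleast_2d(P)-E[:3,3])@E[:3,:3]
    return np.c_[c["fx"]*q[:,0]/q[:,2]+c["cx"],c["fy"]*q[:,1]/q[:,2]+c["cy"]]
def place(p,L):
    x,y,a=p[:3];L=np.atleast_2d(np.array(L,float));R=np.array([[np.cos(a),-np.sin(a)],[np.sin(a),np.cos(a)]])
    return np.c_[L[:,:2]@R.T+[x,y],L[:,2]+(p[3] if len(p)>3 else 0)]
def score(p,edges,ims,sig):
    s=0
    for n,A,B in edges:
        t=np.linspace(.06,.94,40)[:,None];uv=proj(n,place(p,np.array(A)*(1-t)+np.array(B)*t))
        d=uv[-1]-uv[0];nn=np.array([-d[1],d[0]])/np.hypot(*d)
        f=lambda k:map_coordinates(ims[n,sig],(uv+k*nn)[:,::-1].T,order=1)
        s+=abs((f(.6)-f(-.6)).mean())
    return -s/len(edges)
def fit(p,edges,ims,steps=(.004,.004,.02,.004)):
    for sig in (1.5,.7):
        st=np.array(steps[:len(p)])*(1 if sig>1 else .4)
        S=np.vstack([p,p+np.diag(st)])
        p=minimize(score,p,(edges,ims,sig),method="Nelder-Mead",options=dict(initial_simplex=S,xatol=1e-5,fatol=1e-4)).x
    return p
def loadims(suf):
    return {(n,s):gaussian_filter(cv2.cvtColor(cv2.imread(f"pics/{n}{suf}.png"),6).astype(float),s) for n in CAL for s in(1.5,.7)}
def rect(n,x0,x1,y0,y1,z): 
    c=[(x0,y0,z),(x1,y0,z),(x1,y1,z),(x0,y1,z)];return [(n,c[i],c[(i+1)%4]) for i in range(4)]
E
cat > poses.py <<'E'
from h import *
ims=loadims("0")
def pick(p0,obs):
    r=least_squares(lambda p:np.concatenate([(proj(n,place(p,L))-np.array(uv)).ravel() for n,L,uv in obs]),p0)
    return r.x
T=lambda x0,y0,k:lambda a,b:(x0+(a+.5)/k-.5,y0+(b+.5)/k-.5)
R=T(360,215,5);P=T(106,203,3.6);S=T(225,215,4);SS=T(250,180,3);SP=T(282,220,3.3)
rack=pick([.4,-.2,0],[("top",(.075,.095,.008),R(20,97)),("top",(.075,-.095,.008),R(378,30)),("top",(-.075,-.095,.008),R(440,312)),("top",(-.075,.095,.008),R(83,385))])
panel=pick([.4,.3,0],[("top",(.115,.075,.01),P(28,30)),("top",(.115,-.075,.01),P(241,20)),("top",(-.115,-.075,.01),P(249,346)),("top",(-.115,.075,.01),P(31,358))])
stand=pick([.4,0,0],[("top",(-.02,.095,.006),S(40,22)),("top",(-.02,-.095,.006),S(334,70)),("top",(-.12,.095,.006),S(14,178)),("scene",(-.02,-.095,.006),SS(28,154)),("scene",(-.02,.095,.006),SS(217,140)),("scene",(.25,-.03,.006),SP(36,277)),("scene",(.25,.03,.006),SP(111,270))])
print("pick",rack,panel,stand)
for nm in("both","top","scene"):
    sel=lambda e:[x for x in e if nm=="both" or x[0]==nm]
    E=sum([rect(n,-.075,.075,-.095,.095,.008)[1 if n=="scene" else 0:2 if n=="scene" else 4] for n in CAL],[])
    E+=[(n,(.036,s*.0,.088),(.036,.0,.088)) for n in() for s in()]
    r=fit(rack,sel(E),ims) if nm!="scene" else rack
    E=rect("top",-.115,.115,-.075,.075,.01)+rect("scene",-.115,.115,-.075,.075,.01)[:2]
    p=fit(panel,sel(E),ims)
    E=rect("top",-.12,-.02,-.095,.095,.006)[1:]+[(n,(.0,s,.006),(.15,s,.006)) for n in("top",) for s in(-.03,.03)]+[("scene",(-.02,-.095,.006),(-.02,.095,.006)),("scene",(.02,-.03,.006),(.24,-.03,.006)),("scene",(-.02,-.095,.006),(-.12,-.095,.006)),("scene",(.25,-.03,.006),(.25,.03,.006))]
    s=fit(stand,sel(E),ims)
    print(nm,"rack",r,"panel",p,"stand",s)
    if nm=="both": RK,PN,ST=r,p,s
b0=place(RK,(-.03,0,0))[0];b0=[b0[0],b0[1],RK[2],0.]
E=rect("top",-.004,.004,-.08,.08,.158)+[("scene",(-.004,-.08,.158),(-.004,.08,.158)),("scene",(.004,-.08,.158),(.004,.08,.158)),("scene",(0.004,.08,.15),(0.004,.08,.1)),("scene",(0.004,-.08,.15),(0.004,-.08,.1))]
bd=fit(b0,E,ims);print("board",bd,"expected",b0)
r0=place(PN,(0,-.025,0))[0];r0=[r0[0],r0[1],PN[2],0.]
E=rect("top",-.02,.02,-.017,.017,.092)[:0]+[("top",(-.02,-.017,.092),(-.02,.017,.092)),("top",(-.02,.017,.092),(.02,.017,.092))]+rect("scene",-.02,.02,-.017,.017,.092)+[("scene",(.02,-.017,.085),(.02,-.017,.03)),("scene",(-.02,-.017,.09),(-.02,-.017,.05))]
rl=fit(r0,E,ims,(.002,.002,.01,.003));print("relay",rl,"expected",r0)
E=[("scene",(-.09,-.08,.0),(-.09,.08,.0)),("scene",(-.078,-.08,.0),(-.078,.08,.0))]
for k in range(5):
    pass
rz=fit(np.r_[ST,.09],[(n,(-.084+dx,-.08,dz),(-.084+dx,.08,dz)) for n,dx,dz in(("scene",.0045,-.004),("scene",-.0045,.004),("top",.006,0),("top",-.006,0))],ims);print("rail x,y,yaw,z",rz)
np.savez("poses.npz",rack=RK,panel=PN,stand=ST,board=bd,relay=rl)
o=[]
for n in CAL:
    im=cv2.imread(f"pics/{n}0.png");k=4
    def cr(x,y,w,h,segs):
        c=cv2.resize(im[y:y+h,x:x+w],None,fx=k,fy=k,interpolation=2)
        for p,a,b in segs:
            uv=((proj(n,place(p,[a,b]))-[x,y]+.5)*k).astype(int);cv2.line(c,uv[0].tolist(),uv[1].tolist(),(0,200,0),1)
        return c
    seg=[(bd,a,b) for _,a,b in rect(n,-.004,.004,-.08,.08,.158)]+[(RK,a,b) for _,a,b in rect(n,-.075,.075,-.095,.095,.008)]
    sg2=[(rl,a,b) for _,a,b in rect(n,-.02,.02,-.017,.017,.092)]+[(PN,a,b) for _,a,b in rect(n,-.115,.115,-.075,.075,.01)]
    sg3=[(ST,a,b) for _,a,b in rect(n,-.12,-.02,-.095,.095,.006)+rect(n,-.09,-.078,-.085,.085,.09)+rect(n,-.02,.25,-.03,.03,.006)]
    o+= [(cr(360,215,105,80,seg),0,0),(cr(108,205,72,100,sg2),0,322),(cr(225,215,85,65,sg3),290,322)] if n=="top" else [(cr(125,175,90,40,seg),422,0),(cr(342,162,80,62,sg2),422,162),(cr(250,180,80,40,sg3),422,412)]
mont(o,"pics/fit.png")
E
python3 poses.py
```

```text
pick [ 0.5077 -0.352   0.2188] [0.4902 0.3201 0.0835] [ 0.5928 -0.0047 -0.1319]
both rack [ 0.508  -0.3508  0.2188] panel [0.4905 0.3209 0.0911] stand [ 0.5924 -0.0051 -0.1424]
top rack [ 0.508  -0.3508  0.2193] panel [0.4905 0.321  0.092 ] stand [ 0.5922 -0.004  -0.1427]
scene rack [ 0.5077 -0.352   0.2188] panel [0.4907 0.3198 0.0911] stand [ 0.5946 -0.0073 -0.1358]
board [ 0.4784 -0.3564  0.2183  0.0053] expected [np.float64(0.4787069477234535), np.float64(-0.357273090458424), np.float64(0.21879123040801682), 0.0]
relay [ 0.4919  0.2967  0.1418 -0.0013] expected [np.float64(0.49275724083559064), np.float64(0.29597923653074415), np.float64(0.09111629966491497), 0.0]
rail x,y,yaw,z [ 0.5875  0.002  -0.1388  0.0875]
```

View pics/fit.png

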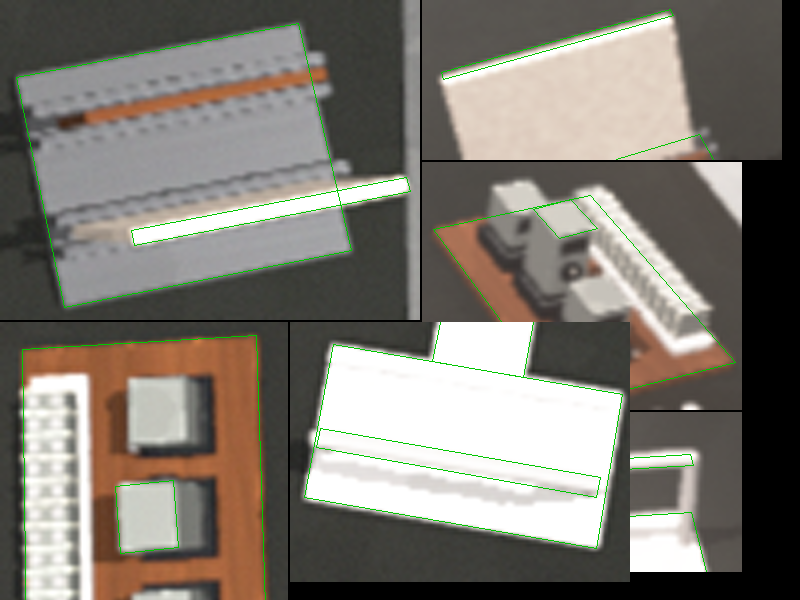

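The overlay fits all three fixtures and both objects to about a pixel, and the fitted heights of the rail, board and relay agree with the text to within 1–5 mm. Next I'll write the helper that works out the rows.

```bash
cat > plan.py <<'E'
import numpy as np,sys
from scipy.spatial.transform import Rotation as Ro
from station import bot, cams, finish_job
np.set_printoptions(precision=4,suppress=True)
ST=(.5926,-.005,-.141)
def frame(p,tilt=0):  # world frame of yawed fixture, pitched back by tilt
    return Ro.from_euler("z",p[2])*Ro.from_euler("y",-tilt)
def st(x,y,z): return Ro.from_euler("z",ST[2]).apply([x,y,z])+[ST[0],ST[1],0]
def tool(F,ang): # tool z = -F z ; tool y at angle ang from F x about F z
    z=-F.apply([0,0,1]);y=F.apply([np.cos(ang),np.sin(ang),0]);return Ro.from_matrix(np.c_[np.cross(y,z),y,z])
def cur():
    s=bot.read_state();return s["position"],Ro.from_rotvec(s["ee_rot"])
def rows(p,R,N=None,frm=None):
    p0,R0=frm or cur();r=(R0.inv()*R).as_rotvec();d=R0.inv().apply(p-p0)
    n=N or int(np.ceil(max(np.linalg.norm(r)/.15,np.linalg.norm(d)/.05,1)))
    M=sum(Ro.from_rotvec(r/n*k).as_matrix() for k in range(n));dd=np.linalg.solve(M,d)
    path=[p0];Rk=R0
    for k in range(n): path.append(path[-1]+Rk.apply(dd));Rk=Rk*Ro.from_rotvec(r/n)
    print("n",n,"row",np.round(r/n,4),np.round(dd,4),"tot",r,d,"mid",path[n//2]);return p,R
E
python3 - <<'E'
from plan import *
F=frame((0,0,.2185));R=tool(F,0)
a=rows(np.array([.4785,-.3568,.25]),R)
rows(np.array([.4785,-.3568,.142]),R,frm=a)
E
```

```text
n 20 row [-0.0001  0.      0.0445] [-0.0437 -0.0232 -0.0006] tot [-0.0016  0.0007  0.8906] [-0.5873 -0.7557 -0.012 ] mid [0.4901 0.1337 0.2435]
n 3 row [0. 0. 0.] [0.    0.    0.036] tot [0. 0. 0.] [0.    0.    0.108] mid [ 0.4785 -0.3568  0.214 ]
```

```bash
A='[[0,0,0.0445,-0.0437,-0.0232,-0.0006,0.05],[0,0,0.0445,-0.0437,-0.0232,-0.0006,0.05],[0,0,0.0445,-0.0437,-0.0232,-0.0006,0.05],[0,0,0.0445,-0.0437,-0.0232,-0.0006,0.05],[0,0,0.0445,-0.0437,-0.0232,-0.0006,0.05]]' ; python3 steer.py '[[0,0,0.0445,-0.0437,-0.0232,-0.0006,0.05],[0,0,0.0445,-0.0437,-0.0232,-0.0006,0.05],[0,0,0.0445,-0.0437,-0.0232,-0.0006,0.05],[0,0,0.0445,-0.0437,-0.0232,-0.0006,0.05],[0,0,0.0445,-0.0437,-0.0232,-0.0006,0.05]]' 40
python3 - <<'E'
from plan import *
rows(np.array([.4785,-.3568,.25]),tool(frame((0,0,.2185)),0))
E
```

```text
t: 0.72
position: [0.4154, 0.3674, 0.2404]
ee_rot: [-1.057, -2.958, 0.001]
force: [0.4, -0.3, 0.6]
gripper_width: 0.0507
grip_force: 0.0
n 15 row [-0.      0.      0.0444] [-0.0436 -0.0231 -0.0006] tot [-0.0006  0.0001  0.6663] [-0.5076 -0.5204 -0.0094] mid [0.5054 0.0352 0.2449]
```

```bash
python3 steer.py '[[0,0,0.0444,-0.0436,-0.0231,-0.0006,0.05],[0,0,0.0444,-0.0436,-0.0231,-0.0006,0.05],[0,0,0.0444,-0.0436,-0.0231,-0.0006,0.05],[0,0,0.0444,-0.0436,-0.0231,-0.0006,0.05],[0,0,0.0444,-0.0436,-0.0231,-0.0006,0.05]]'
python3 steer.py '[[0,0,0.0444,-0.0436,-0.0231,-0.0006,0.05],[0,0,0.0444,-0.0436,-0.0231,-0.0006,0.05],[0,0,0.0444,-0.0436,-0.0231,-0.0006,0.05],[0,0,0.0444,-0.0436,-0.0231,-0.0006,0.05],[0,0,0.0444,-0.0436,-0.0231,-0.0006,0.05]]'
python3 steer.py '[[0,0,0.0444,-0.0436,-0.0231,-0.0006,0.05],[0,0,0.0444,-0.0436,-0.0231,-0.0006,0.05],[0,0,0.0444,-0.0436,-0.0231,-0.0006,0.05],[0,0,0.0444,-0.0436,-0.0231,-0.0006,0.05],[0,0,0.0444,-0.0436,-0.0231,-0.0006,0.05]]'
python3 steer.py '[[0,0,0,0,0,0,0.05],[0,0,0,0,0,0,0.05]]'
python3 - <<'E'
from plan import *
rows(np.array([.4785,-.3568,.142]),tool(frame((0,0,.2185)),0))
E
```

```text
t: 1.35
position: [0.4901, 0.133, 0.2435]
ee_rot: [-1.377, -2.823, 0.0]
force: [-0.5, -0.7, 0.6]
gripper_width: 0.0504
grip_force: 0.0
t: 1.98
position: [0.5115, -0.112, 0.2465]
ee_rot: [-1.681, -2.653, 0.0]
force: [0.4, 0.0, -0.5]
gripper_width: 0.05
grip_force: 0.0
t: 2.6
position: [0.4786, -0.3558, 0.2493]
ee_rot: [-1.964, -2.451, -0.0]
force: [-0.3, 0.4, 0.1]
gripper_width: 0.0498
grip_force: 0.0
t: 2.85
position: [0.4789, -0.3539, 0.2491]
ee_rot: [-1.963, -2.451, -0.001]
force: [-0.2, 1.1, -0.0]
gripper_width: 0.0503
grip_force: 0.0
n 3 row [-0.0002 -0.0005  0.0007] [-0.0009 -0.0003  0.0357] tot [-0.0005 -0.0014  0.002 ] [-0.0029 -0.001   0.1071] mid [ 0.4788 -0.3549  0.2134]
```

```bash
python3 steer.py '[[0,0,0.002,-0.0029,-0.001,0.025,0.05],[0,0,0,0,0,0.03,0.05],[0,0,0,0,0,0.028,0.05],[0,0,0,0,0,0.016,0.05],[0,0,0,0,0,0.008,0.05]]'
python3 steer.py '[[0,0,0,0,0,0,0],[0,0,0,0,0,0,0],[0,0,0,0,0,0,0],[0,0,0,0,0,0,0]]' 40
python3 steer.py '[[0,0,0,0,0,-0.02,0],[0,0,0,0,0,-0.04,0],[0,0,0,0,0,-0.04,0],[0,0,0,0,0,-0.02,0],[0,0,0,0,0,0,0]]'
python3 - <<'E'
from plan import *
import cv2
for n in("scene","top"): cv2.imwrite(f"pics/{n}1.png",cams.camera(n)[:,:,::-1])
E
```

```text
t: 3.48
position: [0.4791, -0.3563, 0.142]
ee_rot: [-1.963, -2.451, -0.001]
force: [-1.0, -0.6, 0.6]
gripper_width: 0.05
grip_force: 0.0
t: 3.98
position: [0.4789, -0.3579, 0.1433]
ee_rot: [1.966, 2.45, 0.0]
force: [0.4, -0.4, -0.5]
gripper_width: 0.0143
grip_force: 0.0
t: 4.6
position: [0.4794, -0.3582, 0.2643]
ee_rot: [1.964, 2.448, 0.001]
force: [0.0, -0.5, -2.7]
gripper_width: 0.0076
grip_force: 40.0
```

```bash
python3 - <<'E'
from h import *
a=cv2.imread("pics/top1.png");b=cv2.imread("pics/scene1.png")
mont([(crop(a,355,215,110,90,3.6),0,0),(crop(b,120,100,100,150,4),400,0)],"pics/m3.png")
E
```

```text
(no output)
```

View pics/m3.png

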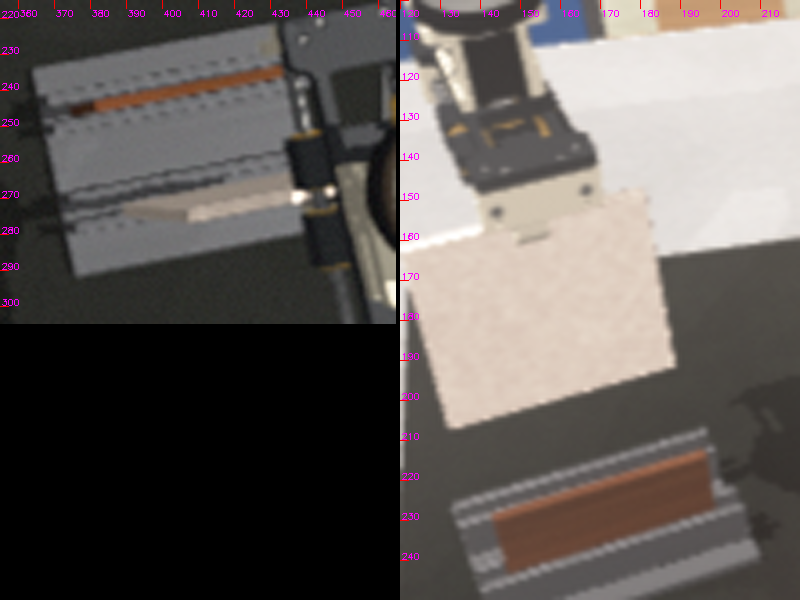

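The board hangs straight from the gripper. In the scene view its front-face corners are at about (132,207), (188,191) and (181,146). I'll compute how it sits in the hand, then the placing.

```bash
cat > grasp.py <<'E'
from h import *; from plan import *
p0,R0=cur()
# board frame in tool: x=tool y, y= tool x?, z=-tool z
B=lambda L:np.array(L)
obs=[((.004,-.08,0),(132.1,206.6)),((.004,.08,0),(188.4,191.1)),((.004,.08,.15),(180.9,146.4))]
y=R0.apply([0,1,0]);z=-R0.apply([0,0,1]);yb=np.cross(z,y);A=np.c_[y,yb,z]
print("tool x . yb",yb@R0.apply([1,0,0]))
def f(v):
    b,c,r=v;Rr=Ro.from_euler("x",r).as_matrix()
    return np.concatenate([(proj("scene",(p0+A@(np.array([0,b,c])+Rr@(np.array(L)-[0,0,.15])))[None])[0]-uv) for L,uv in obs])
s=least_squares(f,[0,.02,0]);print("offset along board y, top above TCP, roll",s.x,"res",f(s.x))
E
python3 grasp.py
```

```text
tool x . yb 1.0000000000000002
offset along board y, top above TCP, roll [-0.0019  0.0086 -0.0062] res [ 0.0143 -0.0366 -0.1234 -0.4407  0.075   0.4086]
```

```bash
cat >> plan.py <<'E'
T18=np.deg2rad(18)
def board_tcp(dz=0,dx=0):
    F=frame(ST,T18);o=st(-.05,0,.006)+F.apply([.004+dx,.0019,.15-.0086+dz]);return o,tool(F,0)
E
python3 - <<'E'
from plan import *
p,R=board_tcp(.12,.005);print(p)
a=rows(p,R)
rows(*board_tcp(0,.005),frm=a)
E
```

```text
[0.4719 0.0141 0.2574]
n 8 row [-0.039  -0.0072  0.0446] [0.0466 0.002  0.0004] tot [-0.3121 -0.0575  0.3564] [0.3637 0.0744 0.0046] mid [ 0.4582 -0.1718  0.2592]
n 3 row [0. 0. 0.] [0.   0.   0.04] tot [0. 0. 0.] [0.   0.   0.12] mid [0.4841 0.0123 0.2193]
```

```bash
python3 steer.py '[[-0.02,-0.004,0.022,0.023,0.001,-0.001,0],[-0.024,-0.005,0.028,0.03,0.0015,-0.001,0],[-0.026,-0.005,0.03,0.031,0.0015,0,0],[-0.026,-0.005,0.03,0.031,0.0015,0,0],[-0.026,-0.005,0.03,0.031,0.0015,0,0]]' 45
python3 steer.py '[[-0.026,-0.005,0.03,0.031,0.0015,0,0],[-0.026,-0.005,0.03,0.031,0.0015,0,0],[-0.026,-0.005,0.03,0.031,0.0015,0,0],[-0.026,-0.005,0.03,0.031,0.0015,0,0],[-0.026,-0.005,0.03,0.031,0.0015,0,0]]'
python3 - <<'E'
from plan import *
rows(*board_tcp(.12,.005))
E
```

```text
t: 5.32
position: [0.4606, -0.211, 0.262]
ee_rot: [2.07, 2.236, 0.121]
force: [0.3, 0.8, -2.3]
gripper_width: 0.0073
grip_force: 45.0
t: 5.95
position: [0.4652, -0.0565, 0.261]
ee_rot: [2.154, 2.0, 0.242]
force: [-0.5, -0.3, -2.4]
gripper_width: 0.0077
grip_force: 45.0
n 2 row [-0.0305 -0.0037  0.033 ] [ 0.0355 -0.0003  0.0015] tot [-0.0609 -0.0075  0.0659] [0.0709 0.0006 0.003 ] mid [ 0.4679 -0.0212  0.2591]
```

```bash
python3 steer.py '[[-0.025,-0.003,0.026,0.028,0,0.001,0],[-0.022,-0.003,0.024,0.026,0,0.001,0],[-0.014,-0.0015,0.016,0.017,0,0.001,0],[0,0,0,0,0,0,0],[0,0,0,0,0,0,0]]'
python3 - <<'E'
from plan import *
rows(*board_tcp(.12,.005))
rows(*board_tcp(.0,.005))
E
```

```text
t: 6.58
position: [0.4736, 0.0121, 0.2584]
ee_rot: [2.181, 1.894, 0.3]
force: [0.7, 0.3, -2.7]
gripper_width: 0.0078
grip_force: 45.0
n 1 row [0.0005 0.0006 0.0009] [ 0.0017 -0.0022  0.0004] tot [0.0005 0.0006 0.0009] [ 0.0017 -0.0022  0.0004] mid [0.4736 0.0121 0.2584]
n 3 row [0.0002 0.0002 0.0003] [ 0.0006 -0.0007  0.0401] tot [0.0005 0.0006 0.0009] [ 0.0018 -0.0022  0.1204] mid [0.4852 0.011  0.22  ]
```

```bash
python3 steer.py '[[0,0,0,0.0018,-0.002,0.01,0],[0,0,0,0,0,0.02,0],[0,0,0,0,0,0.02,0],[0,0,0,0,0,0.01,0],[0,0,0,0,0,0,0]]'
python3 steer.py '[[0,0,0,0,0,0.015,0],[0,0,0,0,0,0.02,0],[0,0,0,0,0,0.012,0],[0,0,0,0,0,0.003,0],[0,0,0,0,0,0,0]]'
python3 - <<'E'
from plan import *
from h import *
rows(*board_tcp(.0,.005))
for n in("scene","top"): cv2.imwrite(f"pics/{n}2.png",cams.camera(n)[:,:,::-1])
a=cv2.imread("pics/top2.png");b=cv2.imread("pics/scene2.png")
mont([(crop(a,220,210,95,75,4),0,0),(crop(b,245,150,90,90,4.4),400,0)],"pics/m4.png")
E
```

```text
t: 7.2
position: [0.4907, 0.012, 0.2007]
ee_rot: [2.181, 1.894, 0.3]
force: [1.2, -0.3, -1.7]
gripper_width: 0.0075
grip_force: 45.0
t: 7.82
position: [0.5067, 0.0103, 0.1543]
ee_rot: [2.179, 1.894, 0.303]
force: [0.9, -0.4, -1.6]
gripper_width: 0.0075
grip_force: 45.0
n 1 row [ 0.0028 -0.0003  0.0012] [-0.0012 -0.0015  0.0111] tot [ 0.0028 -0.0003  0.0012] [-0.0012 -0.0015  0.0111] mid [0.5067 0.0103 0.1543]
```

View pics/m4.png

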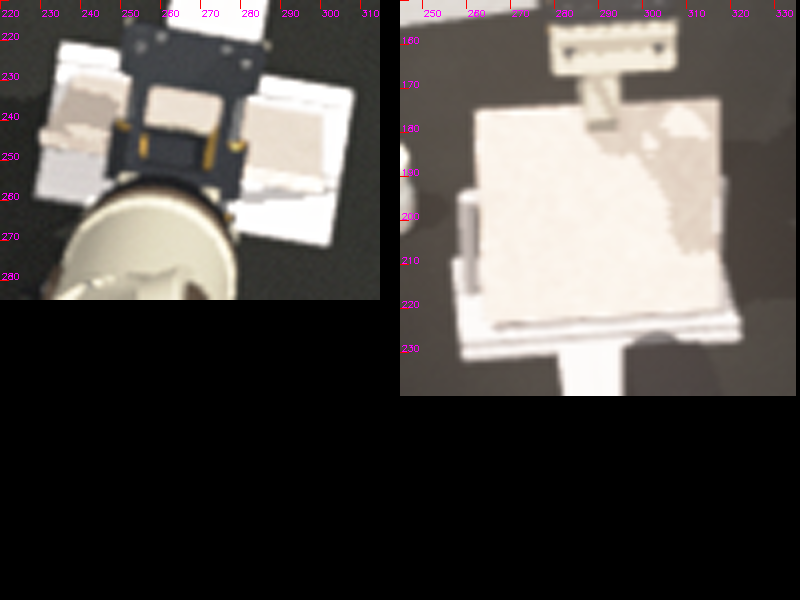

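The board is behind the lip and in front of the rail. In the scene view its corners are at about (263,224), (318,220), (261,175) and (317,172). I'll compare these with the prediction.

```bash
python3 - <<'E'
from plan import *
from h import *
obs=np.array([(263.25,224.2),(317.8,219.6),(261.4,175.1),(317.1,172.1)])
L=np.array([(.004,-.08,0),(.004,.08,0),(.004,-.08,.15),(.004,.08,.15)])
p0,R0=cur();F=R0
A=np.c_[R0.apply([0,1,0]),R0.apply([1,0,0]),-R0.apply([0,0,1])]
def f(v):
    Rr=Ro.from_euler("x",v[2]).as_matrix();P=p0+(np.array([0,v[0],v[1]])+(L-[0,0,.15])@Rr.T)@A.T
    return (proj("scene",P)-obs).ravel()
s=least_squares(f,[0,.01,0]);print(s.x,f(s.x))
E
```

```text
[-0.0022  0.0051  0.0046] [ 0.7929 -0.8704 -0.7662 -0.0595  0.0965  0.6494 -0.1516  0.1582]
```

```bash
python3 steer.py '[[0.002,0,0.001,-0.001,-0.001,0.002,0],[0,0,0,0,0,0.003,0],[0,0,0,0,0,0,0]]'
python3 steer.py '[[0,0,0,0,0,0.002,0],[0,0,0,0,0,0,0]]'
python3 steer.py '[[0,0,0,0,0,0.002,0],[0,0,0,0,0,0,0]]'
```

```text
t: 8.3
position: [0.507, 0.0091, 0.149]
ee_rot: [2.182, 1.894, 0.301]
force: [0.2, -0.3, -1.9]
gripper_width: 0.0076
grip_force: 45.0
t: 8.55
position: [0.5076, 0.0091, 0.1471]
ee_rot: [2.182, 1.894, 0.301]
force: [0.5, -0.0, -2.0]
gripper_width: 0.0074
grip_force: 45.0
t: 8.8
position: [0.509, 0.0088, 0.1462]
ee_rot: [2.181, 1.893, 0.302]
force: [-4.3, 0.2, 5.8]
gripper_width: 0.0077
grip_force: 45.0
```

```bash
python3 steer.py '[[0,0,0,0,0,-0.002,0],[0,0,0,0,-0.002,0,0],[0,0,0,0,0,0,0]]'
python3 steer.py '[[0,0,0,0,-0.0015,0,0],[0,0,0,0,0,0,0]]'
python3 steer.py '[[0,0,0,0,-0.0015,0,0],[0,0,0,0,0,0,0]]'
python3 - <<'E'
from plan import *
rows(*board_tcp(.0,.0))
E
```

```text
t: 9.18
position: [0.5054, 0.0094, 0.1464]
ee_rot: [2.181, 1.894, 0.3]
force: [-0.1, -0.4, -1.9]
gripper_width: 0.0075
grip_force: 45.0
t: 9.43
position: [0.5044, 0.0096, 0.1461]
ee_rot: [2.181, 1.894, 0.301]
force: [-0.4, 0.3, -1.9]
gripper_width: 0.0078
grip_force: 45.0
t: 9.68
position: [0.5032, 0.0098, 0.1459]
ee_rot: [2.181, 1.894, 0.302]
force: [-0.9, -0.4, -2.1]
gripper_width: 0.0074
grip_force: 45.0
n 1 row [ 0.0014 -0.0004  0.    ] [-0.0002 -0.0007  0.0042] tot [ 0.0014 -0.0004  0.    ] [-0.0002 -0.0007  0.0042] mid [0.5032 0.0098 0.1459]
```

```bash
python3 steer.py '[[0,0,0,0,-0.001,0,0],[0,0,0,0,0,0,0]]' | sed -n 2,4p
python3 steer.py '[[0,0,0,0,-0.001,0,0],[0,0,0,0,0,0,0]]' | sed -n 2,4p
python3 steer.py '[[0,0,0,0,-0.001,0,0],[0,0,0,0,0,0,0]]'| sed -n 2,4p
```

```text
position: [0.5025, 0.0099, 0.1457]
ee_rot: [2.181, 1.893, 0.302]
force: [0.9, -1.0, -0.4]
position: [0.5018, 0.01, 0.1455]
ee_rot: [2.18, 1.893, 0.303]
force: [2.6, -0.5, -0.7]
position: [0.5013, 0.0101, 0.1454]
ee_rot: [2.18, 1.893, 0.303]
force: [5.0, -1.4, -1.3]
```

```bash
python3 steer.py '[[0,0,0,0,0.001,0.0015,0],[0,0,0,0,0,0,0]]' | sed -n 2,4p
python3 steer.py '[[0,0,0,0,0,0.001,0],[0,0,0,0,0,0,0]]' | sed -n 2,4p
```

```text
position: [0.5026, 0.0097, 0.1455]
ee_rot: [2.18, 1.892, 0.303]
force: [-5.3, -1.3, 16.9]
position: [0.5036, 0.0097, 0.1457]
ee_rot: [2.179, 1.891, 0.305]
force: [-9.5, -2.0, 28.4]
```

```bash
python3 steer.py '[[0,0,0,0,0,-0.0022,0],[0,0,0,0,0,0,0]]' | sed -n 2,4p
python3 steer.py '[[0,0,0,0,0,0,0.014],[0,0,0,0,0,0,0.02],[0,0,0,0,0,0,0.03],[0,0,0,0,0,0,0.04],[0,0,0,0,0,0,0.045]]'
python3 - <<'E'
from plan import *
rows(*board_tcp(.1,.0))
E
```

```text
position: [0.5017, 0.0099, 0.1454]
ee_rot: [2.181, 1.893, 0.302]
force: [-0.5, -1.8, 8.2]
t: 11.8
position: [0.5011, 0.01, 0.1447]
ee_rot: [2.182, 1.894, 0.301]
force: [0.3, -0.9, 0.3]
gripper_width: 0.0436
grip_force: 0.0
n 2 row [ 0.0002 -0.0001  0.    ] [-0.      0.0009 -0.0482] tot [ 0.0004 -0.0002  0.    ] [-0.0001  0.0018 -0.0963] mid [0.4872 0.0119 0.1907]
```

```bash
python3 steer.py '[[0,0,0,0,0,-0.01,0.05],[0,0,0,0,0,-0.025,0.06],[0,0,0,0,0,-0.035,0.07],[0,0,0,0,0,-0.045,0.075],[0,0,0,0,0,-0.035,0.08]]'
python3 - <<'E'
from plan import *
from h import *
for n in("scene","top"): cv2.imwrite(f"pics/{n}3.png",cams.camera(n)[:,:,::-1])
b=cv2.imread("pics/scene3.png")
mont([(crop(b,245,100,90,140,4),0,0)],"pics/m5.png",400,560)
# relay above: tool y along panel y (+)
R=tool(frame((0,0,.10)),np.pi/2);R2=tool(frame((0,0,.10)),-np.pi/2)
for r in(R,R2): rows(np.array([.4923,.2963,.22]),r)
E
```

```text
t: 12.42
position: [0.4548, 0.0168, 0.2898]
ee_rot: [2.18, 1.893, 0.303]
force: [1.3, -0.3, 1.2]
gripper_width: 0.0786
grip_force: 0.0
n 13 row [ 0.0178  0.0224 -0.138 ] [0.0175 0.0172 0.0078] tot [ 0.231   0.2909 -1.7938] [ 0.2813 -0.0267  0.0679] mid [0.5425 0.1382 0.2701]
n 10 row [ 0.0272 -0.0216  0.1318] [ 0.0242 -0.0187  0.005 ] tot [ 0.2725 -0.2164  1.3178] [ 0.2813 -0.0267  0.0679] mid [0.4289 0.1604 0.2482]
```

View pics/m5.png

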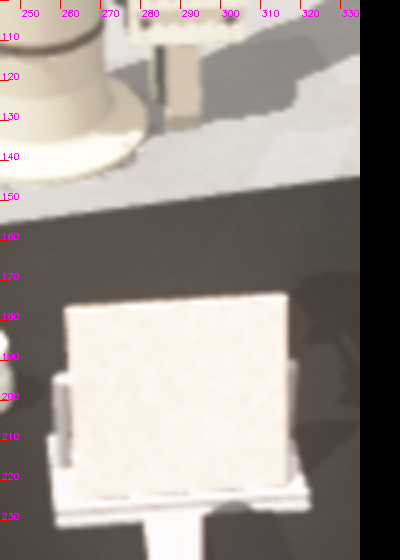

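The board leans freely on the rail, with corners at about (263,224), (318,221), (261,176) and (316,173). I'll check the placement and plan the move to the relay.

```bash
python3 - <<'E'
from plan import *
from h import *
obs=np.array([(263.4,224.1),(317.6,221.1),(261,175.9),(316.4,172.9)])
L=np.array([(.004,-.08,0),(.004,.08,0),(.004,-.08,.15),(.004,.08,.15)])
def f(v):
    x,y,yaw,t=v;F=Ro.from_euler("z",ST[2]+yaw)*Ro.from_euler("y",-t)
    return (proj("scene",st(x,y,.006)+F.apply(L+[.004,0,0]))-obs).ravel()
s=least_squares(f,[-.05,0,0,T18]);print(s.x*[1,1,57.3,57.3],f(s.x)); print(f([-.05,0,0,T18]))
R=tool(frame((0,0,.10)),-np.pi/2)
p0,R0=cur()
rows(np.array([.4923,.2963,.22]),R,12); print(bot.read_state()["q"])
E
```

```text
[-0.0495  0.0016 -0.4713 23.1065] [ 0.5391  0.1911 -0.9758 -0.0184  0.6029 -0.0691 -0.1927  0.0485]
[ 0.0275  0.4887 -1.5488 -0.0186  0.1475  1.5783 -0.1861  1.3797]
n 12 row [ 0.0227 -0.018   0.1098] [ 0.02   -0.0158  0.0041] tot [ 0.2725 -0.2164  1.3178] [ 0.2813 -0.0267  0.0679] mid [0.4289 0.1604 0.2482]
[ 0.0315 -0.1332 -0.1828  2.1914  0.0948  0.7732 -0.3518]
```

```bash
python3 steer.py '[[0.0227,-0.018,0.1098,0.02,-0.0158,0.0041,0.08],[0.0227,-0.018,0.1098,0.02,-0.0158,0.0041,0.08],[0.0227,-0.018,0.1098,0.02,-0.0158,0.0041,0.08],[0.0227,-0.018,0.1098,0.02,-0.0158,0.0041,0.08],[0.0227,-0.018,0.1098,0.02,-0.0158,0.0041,0.08]]'
python3 steer.py '[[0.0227,-0.018,0.1098,0.02,-0.0158,0.0041,0.07],[0.0227,-0.018,0.1098,0.02,-0.0158,0.0041,0.07],[0.0227,-0.018,0.1098,0.02,-0.0158,0.0041,0.07],[0.0227,-0.018,0.1098,0.02,-0.0158,0.0041,0.07],[0.0227,-0.018,0.1098,0.02,-0.0158,0.0041,0.07]]'
python3 - <<'E'
from plan import *
rows(np.array([.4923,.2963,.20]),tool(frame((0,0,.10)),-np.pi/2)); print(bot.read_state()["q"])
E
```

```text
t: 13.15
position: [0.4246, 0.1353, 0.249]
ee_rot: [2.714, 1.258, 0.183]
force: [0.5, 0.4, -0.2]
gripper_width: 0.0806
grip_force: 0.0
t: 13.78
position: [0.4591, 0.2558, 0.223]
ee_rot: [3.061, 0.489, 0.044]
force: [-0.6, -0.2, -0.2]
gripper_width: 0.0703
grip_force: 0.0
n 2 row [ 0.0217 -0.0132  0.1083] [ 0.0211 -0.0157  0.0113] tot [ 0.0435 -0.0263  0.2166] [ 0.0436 -0.0292  0.0226] mid [0.4747 0.2768 0.2114]
[-0.2142  0.2876 -0.4469  1.8869  0.2066  0.9983 -2.0114]
```

```bash
python3 steer.py '[[0.0217,-0.0132,0.1083,0.0211,-0.0157,0.0113,0.07],[0.0217,-0.0132,0.1083,0.0211,-0.0157,0.0113,0.07],[0,0,0,0,0,0,0.07],[0,0,0,0,0,0,0.07]]'
python3 - <<'E'
from plan import *
from h import *
rows(np.array([.4923,.2963,.07]),tool(frame((0,0,.10)),-np.pi/2)); print(bot.read_state()["q"])
E
```

```text
t: 14.28
position: [0.4916, 0.2951, 0.2005]
ee_rot: [3.136, 0.165, 0.001]
force: [-0.5, 0.0, 0.6]
gripper_width: 0.0701
grip_force: 0.0
n 3 row [ 0.0005 -0.0002  0.0016] [ 0.0003 -0.0004  0.0435] tot [ 0.0015 -0.0005  0.0048] [ 0.0008 -0.0013  0.1305] mid [0.4918 0.2955 0.157 ]
[-0.264   0.4016 -0.4091  1.7847  0.1884  0.9939 -2.2134]
```

```bash
python3 steer.py '[[0,0,0.005,0.001,-0.0013,0.03,0.07],[0,0,0,0,0,0.045,0.07],[0,0,0,0,0,0.035,0.07],[0,0,0,0,0,0.016,0.07],[0,0,0,0,0,0.007,0.07]]'
python3 steer.py '[[0,0,0,0,0,0,0],[0,0,0,0,0,0,0],[0,0,0,0,0,0,0],[0,0,0,0,0,0,0],[0,0,0,0,0,0,0]]' 25
python3 steer.py '[[0,0,0,0,0,0,0],[0,0,0,0,0,0,0],[0,0,0,0,0,0,0]]'
```

```text
t: 14.9
position: [0.4934, 0.2968, 0.0679]
ee_rot: [3.137, 0.155, 0.003]
force: [-0.0, 1.0, 0.7]
gripper_width: 0.0698
grip_force: 0.0
t: 15.52
position: [0.4939, 0.2971, 0.0684]
ee_rot: [3.137, 0.154, 0.004]
force: [-1.0, -0.7, 3.8]
gripper_width: 0.0342
grip_force: 25.0
t: 15.9
position: [0.4939, 0.2971, 0.0684]
ee_rot: [3.137, 0.154, 0.004]
force: [-0.8, 0.1, 6.4]
gripper_width: 0.0338
grip_force: 25.0
```

```bash
python3 steer.py '[[0,0,0,0,0,-0.008,0],[0,0,0,0,0,-0.025,0],[0,0,0,0,0,-0.035,0],[0,0,0,0,0,-0.045,0],[0,0,0,0,0,-0.045,0]]'
python3 steer.py '[[0,0,0,0,0,-0.02,0],[0,0,0,0,0,-0.006,0],[0,0,0,0,0,0,0],[0,0,0,0,0,0,0]]'
python3 - <<'E'
from plan import *
from h import *
for n in("scene","top"): cv2.imwrite(f"pics/{n}4.png",cams.camera(n)[:,:,::-1])
a=cv2.imread("pics/top4.png");b=cv2.imread("pics/scene4.png")
mont([(crop(b,335,80,90,140,4.2),0,0),(crop(a,100,195,90,110,4),390,0)],"pics/m6.png",760,590)
E
```

```text
t: 16.52
position: [0.4927, 0.2968, 0.227]
ee_rot: [3.137, 0.154, 0.001]
force: [1.1, 0.3, -0.5]
gripper_width: 0.0344
grip_force: 25.0
t: 17.02
position: [0.4925, 0.2965, 0.2504]
ee_rot: [3.136, 0.154, -0.001]
force: [0.8, 0.3, -0.5]
gripper_width: 0.0342
grip_force: 25.0
```

View pics/m6.png

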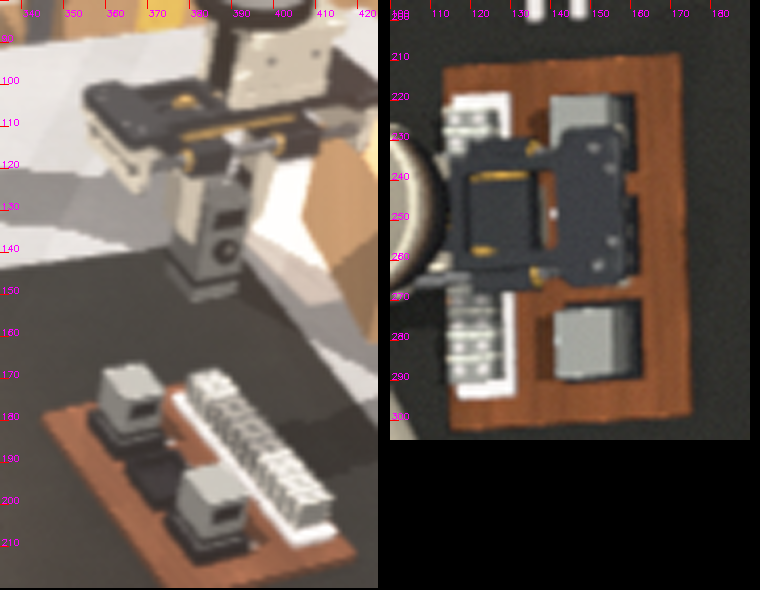

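The tall relay is held upright and both short relays remain seated. In the scene view its dial is at about (388,139), and its lower front corners are at about (381,151) and (391.5,148). I'll fit its offset in the hand.

```bash
python3 - <<'E'
from plan import *
from h import *
obs=np.array([(388.4,138.7),(380.6,150.8),(391.5,148.2),(374.6,142.0),(393.9,120.6)])
L=np.array([(.026,0,.04),(.02,-.017,0),(.02,.017,0),(-.02,-.017,0),(.02,.017,.078)])
p0,R0=cur();A=np.c_[R0.apply([1,0,0]),-R0.apply([0,1,0]),-R0.apply([0,0,1])]
def f(v):
    Q=L@Ro.from_euler("y",v[2] if len(v)>2 else 0).as_matrix().T+[v[0],0,v[1]]
    return (proj("scene",p0+Q@A.T)-obs).ravel()
for v0 in([0,-.054],[0,-.054,0]):
    s=least_squares(f,v0,loss="soft_l1");print("dx,dz,pitch",s.x,f(s.x))
print(f([-.0015,-.0541,0]))
E
```

```text
dx,dz,pitch [-0.0035 -0.0487] [ 0.5029 -0.5241 -0.1179 -0.9428 -0.7548 -0.4627 -0.6907  0.7092  1.4538
  3.9161]
dx,dz,pitch [-0.0016 -0.0497 -0.0995] [ 0.2061 -1.3181  0.2468 -0.8816 -0.3772 -0.4051 -0.5012  1.9217  0.4236
  2.7109]
[ 0.5474  1.4534 -0.0604  0.9756 -0.7145  1.4464 -0.6237  2.5984  1.4879
  5.9428]
```

```bash
cat >> plan.py <<'E'
def relay_tcp(dz=0,dx=0):
    F=frame(ST,T18);return st(.189,0,.197)+F.apply([-.12-.0185+dx,0,.0094+dz]),tool(F,-np.pi/2)
E
python3 - <<'E'
from plan import *
p,R=relay_tcp(.1);print(p)
a=rows(p,R,16)
rows(*relay_tcp(0),frm=a)
print(bot.read_state()["q"])
E
```

```text
[ 0.6158 -0.0083  0.2582]
n 16 row [-0.0023  0.0196  0.0148] [0.008  0.019  0.0008] tot [-0.0361  0.313   0.2373] [ 0.0928  0.3156 -0.0074] mid [0.5636 0.1479 0.2493]
n 2 row [0. 0. 0.] [-0.    0.    0.05] tot [0. 0. 0.] [-0.   0.   0.1] mid [ 0.6311 -0.0105  0.2107]
[-0.2515  0.3525 -0.4236  1.7298  0.1614  1.0948 -2.1992]
```

```bash
python3 steer.py '[[-0.0023,0.0196,0.0148,0.008,0.019,0.0008,0],[-0.0023,0.0196,0.0148,0.008,0.019,0.0008,0],[-0.0023,0.0196,0.0148,0.008,0.019,0.0008,0],[-0.0023,0.0196,0.0148,0.008,0.019,0.0008,0],[-0.0023,0.0196,0.0148,0.008,0.019,0.0008,0]]' 30
python3 steer.py '[[-0.0023,0.0196,0.0148,0.008,0.019,0.0008,0],[-0.0023,0.0196,0.0148,0.008,0.019,0.0008,0],[-0.0023,0.0196,0.0148,0.008,0.019,0.0008,0],[-0.0023,0.0196,0.0148,0.008,0.019,0.0008,0],[-0.0023,0.0196,0.0148,0.008,0.019,0.0008,0]]'
python3 steer.py '[[-0.0023,0.0196,0.0148,0.008,0.019,0.0008,0],[-0.0023,0.0196,0.0148,0.008,0.019,0.0008,0],[-0.0023,0.0196,0.0148,0.008,0.019,0.0008,0],[-0.0023,0.0196,0.0148,0.008,0.019,0.0008,0],[-0.0023,0.0196,0.0148,0.008,0.019,0.0008,0]]'
python3 steer.py '[[-0.0023,0.0196,0.0148,0.008,0.019,0.0008,0],[0,0,0,0,0,0,0],[0,0,0,0,0,0,0]]'
python3 - <<'E'
from plan import *
rows(*relay_tcp(0))
E
```

```text
t: 17.75
position: [0.5404, 0.2033, 0.25]
ee_rot: [3.13, 0.035, 0.159]
force: [0.1, -0.3, -1.8]
gripper_width: 0.034
grip_force: 30.0
t: 18.38
position: [0.5797, 0.1086, 0.2524]
ee_rot: [3.111, -0.08, 0.312]
force: [0.0, -0.0, -1.3]
gripper_width: 0.0339
grip_force: 30.0
t: 19.0
position: [0.6116, 0.0106, 0.2586]
ee_rot: [3.08, -0.195, 0.463]
force: [-0.8, -0.4, -0.7]
gripper_width: 0.0337
grip_force: 30.0
t: 19.38
position: [0.6166, -0.0072, 0.2601]
ee_rot: [3.074, -0.216, 0.491]
force: [-0.5, 0.6, -1.1]
gripper_width: 0.0337
grip_force: 30.0
n 3 row [-0.0005 -0.0008  0.0002] [-0.0004  0.0004  0.0339] tot [-0.0014 -0.0024  0.0006] [-0.0014  0.0014  0.1016] mid [ 0.6265 -0.009   0.2278]
```

```bash
python3 steer.py '[[-0.001,-0.002,0,-0.0014,0.0014,0.015,0],[0,0,0,0,0,0.03,0],[0,0,0,0,0,0.035,0],[0,0,0,0,0,0.016,0],[0,0,0,0,0,0.0056,0]]'
python3 steer.py '[[0,0,0,0,0,0,0],[0,0,0,0,0,0,0],[0,0,0,0,0,0,0],[0,0,0,0,0,0,0]]'
python3 - <<'E'
from plan import *
from h import *
rows(*relay_tcp(0))
for n in("scene","top"): cv2.imwrite(f"pics/{n}5.png",cams.camera(n)[:,:,::-1])
a=cv2.imread("pics/top5.png");b=cv2.imread("pics/scene5.png")
mont([(crop(b,248,125,85,180,3.3),0,0),(crop(a,215,85,110,180,3.3),300,0)],"pics/m7.png",680,600)
c=[(x,y,z) for x in(.02,) for y in(-.017,.017) for z in(0,.078)]
F=frame(ST,T18);p0,R0=cur()
A=np.c_[R0.apply([1,0,0]),-R0.apply([0,1,0]),-R0.apply([0,0,1])]
for L in [(.02,-.017,0),(.02,.017,0),(.02,-.017,.078),(-.02,.017,0),(-.02,-.017,0),(-.02,.017,.0),(.02,.017,.078)]:
    P=p0+A@(np.array(L)+[-.0015,0,-.0544]);print(L,*[proj(n,P)[0] for n in CAL])
E
```

```text
t: 20.0
position: [0.6458, -0.013, 0.1615]
ee_rot: [3.074, -0.216, 0.484]
force: [0.7, -0.2, -1.0]
gripper_width: 0.0339
grip_force: 30.0
t: 20.5
position: [0.6466, -0.0135, 0.1639]
ee_rot: [3.073, -0.217, 0.49]
force: [0.1, 0.3, -1.0]
gripper_width: 0.0339
grip_force: 30.0
n 1 row [ 0.0002 -0.0018 -0.    ] [-0.0005 -0.0009  0.0006] tot [ 0.0002 -0.0018 -0.    ] [-0.0005 -0.0009  0.0006] mid [ 0.6466 -0.0135  0.1639]
(0.02, -0.017, 0) [289.4559 227.1458] [286.5825 178.7133]
(0.02, 0.017, 0) [302.2411 226.2871] [272.5308 176.2592]
(0.02, -0.017, 0.078) [288.8365 199.7797] [285.6555 183.0378]
(-0.02, 0.017, 0) [300.2038 219.9719] [269.7947 192.6005]
(-0.02, -0.017, 0) [287.7999 220.7905] [283.752  195.0358]
(-0.02, 0.017, 0.0) [300.2038 219.9719] [269.7947 192.6005]
(0.02, 0.017, 0.078) [301.967  198.9634] [270.5521 180.4006]
```

View pics/m7.png

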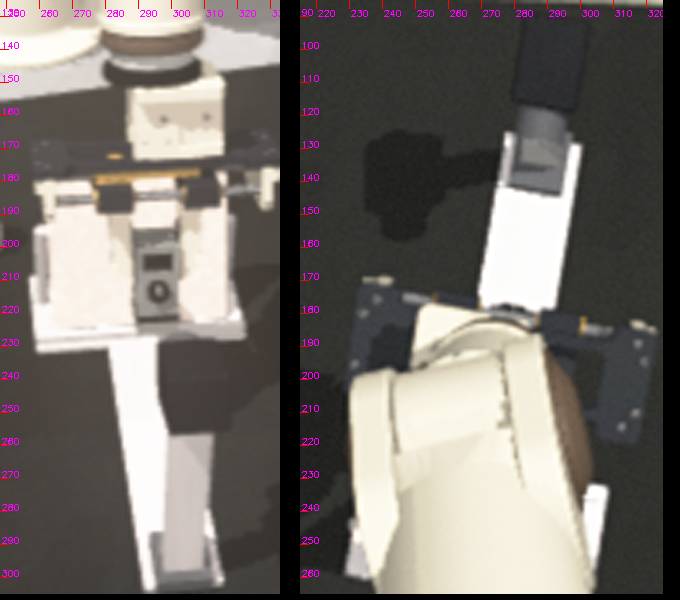

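In the scene view, the relay hangs in front of the lens with its dial at about (295.5,213), where the prediction is about (295.5,214). The board is still leaning behind it. I'll check numerically, without any more pictures: the dial centroid and the lateral position of the camera housing.

```bash
python3 - <<'E'
from plan import *
from h import *
im=cv2.cvtColor(cv2.imread("pics/scene5.png"),6).astype(float)
p0,R0=cur();A=np.c_[R0.apply([1,0,0]),-R0.apply([0,1,0]),-R0.apply([0,0,1])]
pr=proj("scene",p0+A@(np.array([.026,0,.04])+[-.0015,0,-.0544]))[0]
y0,x0=207,289;w=im[y0:220,x0:303];m=np.clip(75-w,0,None);yy,xx=np.mgrid[y0:220,x0:303]
print(np.round(w).astype(int));print("dial pred",pr,"obs",(m*xx).sum()/m.sum(),(m*yy).sum()/m.sum())
# camera: lateral shift and roll about z of box seen from top (initial picture)
I=loadims("0");F=frame(ST,T18);C=st(.189,0,.197)
def sc(v,sig=.7,ret=0):
    s=0
    for n,y,z,xa,xb in(("top",.022,.022,.03,.075),("top",-.022,.022,.03,.075),("top",.017,0,.004,.014),("top",-.017,0,.004,.014)):
        t=np.linspace(xa,xb,20);uv=proj(n,C+F.apply(np.c_[t,0*t+y+v[0]+v[1]*t,0*t+z]))
        d=uv[-1]-uv[0];nn=np.array([-d[1],d[0]])/np.hypot(*d);f=lambda k:map_coordinates(I[n,sig],(uv+k*nn)[:,::-1].T,order=1)
        s+=abs((f(.6)-f(-.6)).mean())
    return -s
best=min((sc((a,b)),a,b) for a in np.linspace(-.006,.006,25) for b in np.linspace(-.06,.06,13));print("cam lateral,yaw",best,sc((0,0)))
E
```

```text
[[138 151 136 127 131 132 132 143 150 150 141 147 158 153]
 [139 154 154 153 154 154 154 154 155 156 155 155 157 152]
 [141 154 156 156 152 147 144 144 147 152 155 156 158 170]
 [143 156 156 151 129  99  90  90 100 131 151 156 166 217]
 [150 162 156 138 104  80 101 101  82  98 136 154 168 225]
 [151 163 155 125  85  81 131 134  95  80 122 151 167 225]
 [156 163 155 125  84  80 128 133  96  76 102 136 165 224]
 [158 163 155 130  91  75  97 107  89  76  99 125 158 224]
 [154 162 155 136 102  78  74  75  77  87 111 128 157 223]
 [149 159 156 152 133 106  88  84  96 113 125 129 153 216]
 [133 153 156 156 154 150 132 120 124 127 129 132 144 191]
 [136 152 156 156 156 155 143 131 129 130 134 145 160 191]
 [135 151 155 156 155 153 149 138 128 136 145 147 155 184]]
dial pred [295.9199 213.8066] obs 295.0 215.0
cam lateral,yaw (np.float64(-32.65283934316538), np.float64(-0.005), np.float64(0.06)) -19.145271494567204
```

```bash
python3 steer.py '[[0,-0.0015,0,-0.0005,-0.0008,0.0005,0],[0,0,0,0,0,0,0],[0,0,0,0,0,0,0],[0,0,0,0,0,0,0],[0,0,0,0,0,0,0]]'; python3 - <<'E'
from plan import *
rows(*relay_tcp(0));print(abs(bot.read_state()["dq"]).max());print(finish_job())
E
```

```text
t: 21.22
position: [0.6461, -0.0127, 0.1625]
ee_rot: [3.074, -0.217, 0.485]
force: [0.0, 0.7, -0.5]
gripper_width: 0.0339
grip_force: 30.0
n 1 row [0.0003 0.0008 0.0001] [ 0.0005 -0.0001 -0.0005] tot [0.0003 0.0008 0.0001] [ 0.0005 -0.0001 -0.0005] mid [ 0.6461 -0.0127  0.1625]
0.0018570075763765684
the job is handed in; nothing more can be done
None
```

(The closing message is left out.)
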